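Show the mouldy dish on the light box and the bin it goes in

ROBOT

A 6-joint arm with a two-finger parallel gripper is mounted at the origin on the work surface. World frame = base frame: x ahead of the robot, y to its left, z up, the work surface at z = 0. Lengths are in m, angles in rad, forces in N, time in s.
With the tool pointing down it reaches from about 0.3 to 0.775 m from the base axis. Payload 14.6 kg.
Tool frame: the origin (TCP) lies midway between the tips of the shut fingers; the grasp point (between the pads) lies 19 mm behind it (ctrl.grip_point_offset is the distance from the TCP to the grasp point, in m); z points along the fingers, y is the line along which they close (so a half turn about z gives the same grasp; the last joint's range is limited). The gripper opens to 94 mm and grips with 3 to 60 N. Pads are 16 mm wide; open, the fingers measure 119 mm over their backs; the gripper's body (75 mm by 177 mm) begins 78 mm behind the grasp point.
Start: joints at [-1.275, 0.3, 1.521, -0, 1.321, -0.067], TCP at [0.195, -0.514, 0.205] pointing down, gripper open.
Joint ranges: [-3.03, 3.03], [-0.79, 2.21], [0.23, 2.52], [-1.04, 4.18], [0, 3.07], [-2.55, 2.55]. Speed limits (rad/s): [2.22, 2.22, 2.57, 3.14, 3.14, 3.14].

INTERFACE

Orientations are given as [roll, pitch, yaw] about the fixed x, y, z axes, in that order (R = Rz(yaw) Ry(pitch) Rx(roll)).
In Python, from station import ctrl gives the robot as it stands.
- The arm moves only by the tool jog_arm, never from a script. Its argument "motion" is a list of rows, each a list of 7 numbers: the shift along the tool's x, y, z in m, then the turn, a rotation vector about the tool's x, y, z in rad, then the opening, from -1 (shut) to 1 (fully open). In form: [[tx, ty, tz, rx, ry, rz, gripper], ...]. A call has 1 to 5 rows; each row shifts and turns the commanded pose from where the row before left it, along the tool's axes as they then stand; what a row does not reach is not made up. A row lasts 1/10 s, in which the tool goes at most 50 mm and 8.59 degrees, less where a joint would pass 70% of its speed; a pose out of reach is approached as far as the arm can. A call is refused whole if a number of a shift passes 0.05 or a number of a turn 0.15, either way. A call with a gripper value outside its range is refused whole. The fingers move at their own pace and stop on an object; "squeeze" is the grip in N (left out, the last holds). Time passes only in rows, so rows that do not move let the fingers close. It gives the time, the measured TCP pose, the force, the opening and the grip force at its end, in the units of the state.
- ctrl.get_obs(): the state, without advancing time (a new reading comes with each control period).
- ctrl.camera(name): name is "scene" or "top" or "wrist"; returns the picture (384x512x3 uint8, red, green, blue); there is no depth.
- ctrl.camera_model(name): a dict with "intrinsics" (3x3 intrinsics, pixels), "rvec" (rotation vector, rad) and "tvec" (3), from world to camera coordinates, as OpenCV has them. Camera axes: x right, y down, z forward; pixel columns grow to the right and rows downward; lengths in m; the calibration is good to about 2 mm. A picture is of the moment at which its call begins: read the wrist's pose just before it. camera_model takes no time and is no camera call; for the wrist camera it gives the pose at the moment of the call.
- ctrl.hand_in(): hands the job in; it is judged then, once.
The state is a dict: "time_s": time; "qpos": joint angles; "joint_vel": joint speeds; "tau": joint torques, N m; "ee_pos": TCP position; "eef_rot": TCP orientation; "force": force on the tool from outside, world axes, zero at the start; "moment": the same for the moment, N m; "grip_width": finger opening in m; "grip_force": force on a finger pad.
Only numpy, scipy, OpenCV 4.12 (cv2) and the standard library are available. Lean on these libraries where they do the work, as an engineer would, in place of code of your own. Each camera call takes 0.05 s, during which the arm holds its last target. There are 200 camera calls.

TASK

Switch on the light box by pressing its red button fully down. Then show your colleague the spoiled culture: point straight down with the fingertips just above the dark green mould spot, without touching the dish, and keep still there for a good two seconds; then point in the same way, just as long, at the flap in the middle of the yellow bin's lid, which is where it must go. Do not touch the dishes, the bins or the bottle, jar, beaker and slide box standing about, and do not lower the fingertips close over either of the other two dishes or the blue bin.

Things in the scene. Friction and masses are not known exactly. Their poses are not given: they have to be found in the camera images.
- light_box: White light box fixed on the bench, 200 mm (its x) by 340 mm (its y), top 60 mm above the bench, a white panel on it and a dark control strip along its near (-x) edge. Origin: centre of its underside. The three dishes stand in a row along its y on the panel.
- lamp_button (a joint): The red push button's travel: 0 m at rest, 0.006 m fully down. A spring takes it back up when let go; about 5 N holds it fully down.
- lamp_button_top (a point): Centre of the red button's top face, 82 mm above the bench at rest. The button is 26 mm across, in a round black housing (42 mm across, its top 72 mm above the bench) on the dark strip at the light box's -y end; it moves straight down.
- mould_dish: Closed round culture dish, clear plastic, 70 mm across and 15 mm high, amber jelly inside, loose, lying flat on the light box (30 g). Among tiny cream dots it has one large round colony, 22 mm across, centred 18 mm from the middle of the dish: dark green mould. Origin: centre of its underside, z up; its x axis points from the centre to the large colony.
- mould_spot (a point): The point on the top face of the mouldy dish's lid right above the dark green mould spot (the mould itself lies 1 mm below the lid's top). 75 mm above the bench.
- orange_dish: Closed round culture dish, clear plastic, 70 mm across and 15 mm high, amber jelly inside, loose, lying flat on the light box (30 g). Among tiny cream dots it has one large round colony, 22 mm across, centred 18 mm from the middle of the dish: orange. Origin: centre of its underside, z up; its x axis points from the centre to the large colony.
- orange_spot (a point): The point on top of the lid above the orange colony.
- violet_dish: Closed round culture dish, clear plastic, 70 mm across and 15 mm high, amber jelly inside, loose, lying flat on the light box (30 g). Among tiny cream dots it has one large round colony, 22 mm across, centred 18 mm from the middle of the dish: violet. Origin: centre of its underside, z up; its x axis points from the centre to the large colony.
- violet_spot (a point): The point on top of the lid above the violet colony.
- yellow_bin: Bench waste bin, yellow body, white lid with a round yellow flap; 104 mm square, 131 mm high, fixed. Origin: centre of its underside, z up.
- yellow_bin_flap (a point): Centre of the 64 mm round yellow flap, on top of the yellow bin's lid.
- blue_bin: The same bin with blue body and round blue flap.
- blue_bin_flap (a point): Centre of the blue bin's round flap, on top of its lid.
- reagent_bottle: Loose glass bottle with blue cap, 70 mm across, 150 mm high. Origin: centre of its underside.
- amber_jar: Loose amber jar with blue cap, 64 mm across, 90 mm high. Origin: centre of its underside.
- beaker: Loose clear beaker, 72 mm across, 90 mm high. Origin: centre of its underside.
- slide_box: Loose green slide box, 80 by 100 by 30 mm. Origin: centre of its underside.
Things that resemble listed ones, but are neither listed nor needed, are in the scene too. What is shaped like the orange_dish but pink or turquoise is not meant.

How it is judged:
On the way, in this order (a step that is already met when the one before it is completed fails the run):
1. the red button is pressed fully down (at least 4.5 of its 6 mm) (value of joint lamp_button above 0.0045 m), for 0.04 s.
2. the tool points at the green mould spot for two seconds: grasp point within 14 mm of it sideways and 20 to 65 mm above the lid (fingertips 1 to 46 mm clear), nothing touched (horizontal distance between the grasp point and mould_spot below 0.014 m and z of the grasp point in the frame of mould_spot between 0.02 and 0.065 m and value of joint lamp_button below 0.0015 m), for 2 s.
3. the tool points at the yellow bin's flap for two seconds: grasp point within 25 mm of its centre sideways and 20 to 75 mm above the lid, nothing touched (horizontal distance between the grasp point and yellow_bin_flap below 0.025 m and z of the grasp point in the frame of yellow_bin_flap between 0.02 and 0.075 m), for 2 s.
At the end, for the whole second after the job is handed in: After the button press and both pointings, the button is up again, the dishes lie flat and at rest within 8 mm of where they started, and the bottle, jar, beaker and slide box are within 20 mm of where they started (distance of each of mould_dish, orange_dish, violet_dish from where it was at the start of the episode below 0.008 m and distance of each of reagent_bottle, amber_jar, beaker, slide_box from where it was at the start of the episode below 0.02 m and value of joint lamp_button below 0.0015 m and angle between each of mould_dish, orange_dish, violet_dish's own z axis and vertical below 0.05 rad and linear speed of each of mould_dish, orange_dish, violet_dish below 0.01 m/s); the robot touches nothing.
It fails at once if a dish is touched (over 0.3 N) (contact force between any of the fingers, the arm and mould_dish above 0.3 N or contact force between any of the fingers, the arm and orange_dish above 0.3 N or contact force between any of the fingers, the arm and violet_dish above 0.3 N).
It fails at once if a bin is touched (over 0.5 N) (contact force between any of the fingers, the arm and yellow_bin above 0.5 N or contact force between any of the fingers, the arm and blue_bin above 0.5 N).
It fails at once if a bottle, jar, beaker or box on the bench is touched (over 0.5 N) (contact force between any of the fingers, the arm and reagent_bottle above 0.5 N or contact force between any of the fingers, the arm and amber_jar above 0.5 N or contact force between any of the fingers, the arm and beaker above 0.5 N or contact force between any of the fingers, the arm and slide_box above 0.5 N).
It fails at once if the tool is lowered over another dish's colony (grasp point within 20 mm sideways, under 55 mm above the lid) ((horizontal distance between the grasp point and orange_spot below 0.02 m and z of the grasp point in the frame of orange_spot between -0.02 and 0.055 m) or (horizontal distance between the grasp point and violet_spot below 0.02 m and z of the grasp point in the frame of violet_spot between -0.02 and 0.055 m)).
It fails at once if the tool is lowered over the blue bin's flap (grasp point within 25 mm sideways, under 60 mm above it) (horizontal distance between the grasp point and blue_bin_flap below 0.025 m and z of the grasp point in the frame of blue_bin_flap between -0.02 and 0.06 m).
It also fails if it takes over 58 s, if anything falls off the work surface, if the arm or the gripper's body presses on something with over 40 N, if the wrist force passes 120 N, or if a joint passes its speed limit or range.

## Working session

There is one attempt and no reset: what is moved stays moved. The work goes in short steps, Python scripts to look and compute and a tool call to move; the robot and the scene stay as the last step left them, time stands still between calls to the robot, and variables do not carry over. Pictures are saved under pics/ and viewed, at most 10 in all, crops included, and the job is handed in when it is done.

Besides the shell and the picture viewer there is one more tool, called by a JSON object that holds its "method" and its "body". jog_arm: Moves the arm, as the interface text tells. Its arguments: {"type":"object","properties":{"motion":{"type":"array"},"squeeze":{"type":"number"}},"required":["motion"]}

```bash
mkdir -p pics
cat > h.py <<'E'
import cv2, numpy as np
from station import ctrl
def ray(name,uv,z,m=None):
    m=m or ctrl.camera_model(name); K=np.array(m["intrinsics"]); R=cv2.Rodrigues(np.array(m["rvec"],float))[0]; t=np.array(m["tvec"],float).ravel()
    c=-R.T@t; d=R.T@np.linalg.inv(K)@np.array([uv[0],uv[1],1.]); return c+d*(z-c[2])/d[2]
def save(name,fn):
    im=ctrl.camera(name); cv2.imwrite(fn,im[:,:,::-1]); return im
E
python3 - <<'E'
from h import *
for n in("top","scene"):
    save(n,f"pics/{n}0.png")
o=ctrl.get_obs(); print(o["ee_pos"],o["eef_rot"],o["time_s"],ctrl.grip_point_offset)
a=cv2.imread("pics/top0.png");cv2.imwrite("pics/top0b.png",cv2.resize(a,(800,600),interpolation=cv2.INTER_CUBIC))
E
```

```text
[ 0.19511654 -0.51398472  0.20494322] [-3.14055211e+00 -7.51129763e-05  3.62774380e-01] 0.1 0.0188
```

View pics/top0b.png

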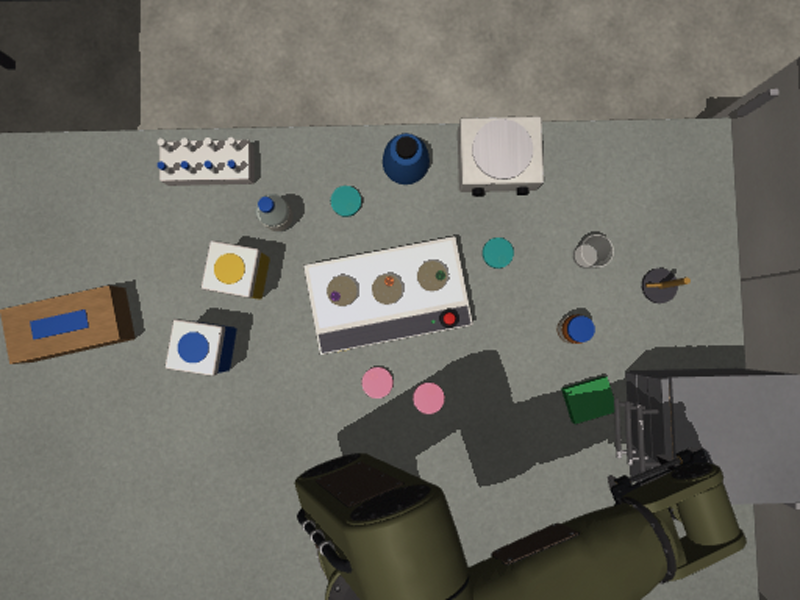

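View pics/scene0.png

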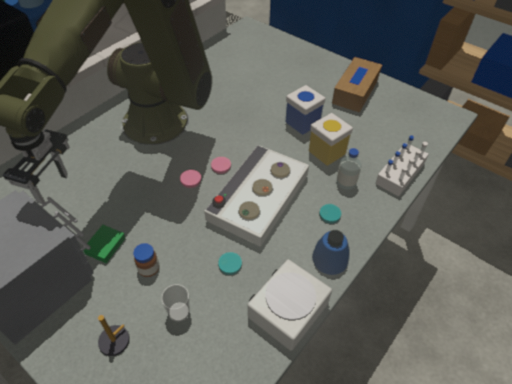

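In the enlarged top view, the dishes show a violet spot at (335,296), an orange one at (389,282) and a dark green one at (440,275). The red button is at (449,319), the yellow flap at (229,268) and the blue flap at (193,347). The rightmost dish, nearest the button, fits the mould description. I'll measure it and confirm in a crop.

Run:
```python
from h import *
a=cv2.imread("pics/top0.png"); hsv=cv2.cvtColor(a,cv2.COLOR_BGR2HSV)
m=ctrl.camera_model("top")
def cen(lo,hi,c,r):
    k=cv2.inRange(hsv,lo,hi); z=np.zeros_like(k); cv2.circle(z,c,r,255,-1); k&=z
    v,u=np.nonzero(k); return (u.mean(),v.mean()),len(u)
for n,lo,hi,c,r,z in [("button",(0,150,90),(8,255,255),(287,204),10,.082),
 ("mould",(35,60,10),(90,255,140),(281,176),10,.074),("orange",(3,150,90),(14,255,255),(249,181),8,.074),("violet",(120,50,20),(165,255,200),(214,190),10,.074),
 ("yflap",(20,120,90),(32,255,255),(146,172),14,.131),("bflap",(105,120,50),(125,255,255),(124,222),14,.131)]:
    p,k=cen(lo,hi,c,r); print(n,np.round(p,1),k,ray("top",p,z,m).round(4))
for n,uv,z in [("mdish",(433,275),.068),("odish",(388,288),.068),("vdish",(343,290),.068),("bottlecap",(265,204),.15),("jar",(581,329),.09),("beaker",(597,248),.09)]:
    print(n,ray("top",np.array(uv)*.64,z,m).round(3))
c=a[145:235,190:310]; cv2.imwrite("pics/crop.png",cv2.resize(c,(800,600),interpolation=cv2.INTER_CUBIC))
```

```text
button [287.1 203.5] 44 [ 0.4913 -0.1748  0.082 ]
mould [281.5 175.6] 31 [ 0.5861 -0.1588  0.074 ]
orange [248.7 179.7] 26 [ 0.5745 -0.0479  0.074 ]
violet [214.2 189.1] 32 [0.5452 0.0692 0.074 ]
yflap [146.3 171.5] 300 [0.6034 0.2818 0.131 ]
bflap [123. 222.] 293 [0.4419 0.357  0.131 ]
mdish [ 0.586 -0.144  0.068]
odish [ 0.559 -0.046  0.068]
vdish [0.557 0.052 0.068]
bottlecap [0.732 0.202 0.15 ]
jar [ 0.462 -0.455  0.09 ]
beaker [ 0.634 -0.496  0.09 ]
```

View pics/crop.png

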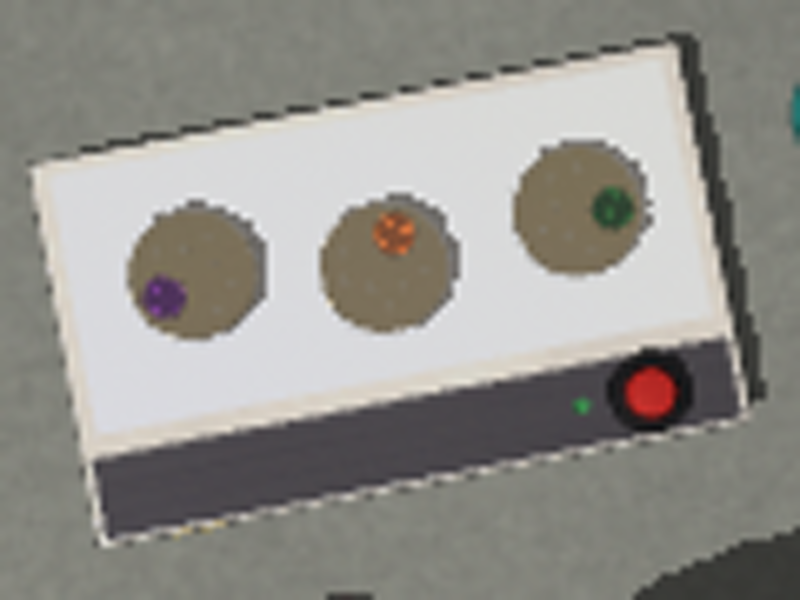

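The crop confirms it: the dark green colony is on the right-hand dish at crop pixel (612,208), orange is in the middle and violet on the left. Measured positions agree with the stated geometry: dishes about 0.1 m apart, spots 15–18 mm off centre. I'll shut the gripper and bring the yaw to zero.

{"method": "jog_arm", "body": {"motion": [[0,0,0,0,0,0.121,-1],[0,0,0,0,0,0.121,-1],[0,0,0,0,0,0.121,-1],[0.03,-0.035,0,0,0,0,-1],[0.03,-0.035,0,0,0,0,-1]]}}

```text
time_s: 0.6
ee_pos: [0.2552, -0.4433, 0.2048]
eef_rot: [-3.141, 0.0, -0.003]
force: [1.0, -1.0, -0.7]
grip_width: 0.0575
grip_force: 0.0
```

{"method": "jog_arm", "body": {"motion": [[0.03,-0.035,0,0,0,0,-1],[0.03,-0.035,0,0,0,0,-1],[0.03,-0.035,0,0,0,0,-1],[0.03,-0.035,0,0,0,0,-1],[0.03,-0.035,0,0,0,0,-1]]}}

```text
time_s: 1.1
ee_pos: [0.4061, -0.2675, 0.2054]
eef_rot: [-3.141, 0.0, -0.0]
force: [1.0, -0.8, -1.6]
grip_width: 0.0177
grip_force: 0.0
```

Now to (0.491, -0.175), then part of the way down and a look from the wrist camera.

{"method": "jog_arm", "body": {"motion": [[0.03,-0.03,0,0,0,0,-1],[0.03,-0.03,0,0,0,0,-1],[0.025,-0.032,0,0,0,0,-1],[0,0,0.03,0,0,0,-1],[0,0,0,0,0,0,-1]]}}

```text
time_s: 1.6
ee_pos: [0.4892, -0.1758, 0.1722]
eef_rot: [-3.139, 0.005, 0.002]
force: [-0.1, -1.9, -0.2]
grip_width: 0.0002
grip_force: 0.0
```

Run:
```python
from h import *
o=ctrl.get_obs(); m=ctrl.camera_model("wrist"); a=save("wrist","pics/w0.png"); print(o["ee_pos"],o["grip_width"])
K=np.array(m["intrinsics"])
for p in [(.4913,-.1748,.082),(.5861,-.1588,.074)]:
    print(cv2.projectPoints(np.array([p]),np.array(m["rvec"],float),np.array(m["tvec"],float),K,None)[0].ravel())
h=cv2.cvtColor(a,cv2.COLOR_RGB2HSV)
for n,lo,hi,z in [("red",(0,170,80),(8,255,255),.082),("green",(35,60,10),(90,255,140),.074)]:
    k=cv2.inRange(h,lo,hi); N,_,s,c=cv2.connectedComponentsWithStats(k)
    for i in range(1,N):
        if s[i,4]>150: print(n,s[i],c[i].round(1),ray("wrist",c[i],z,m).round(4))
```

```text
[ 0.48916971 -0.17582304  0.17220448] 0.00023407086951095725
[256.1440186  191.93113664]
[237.05397793  78.58999834]
red [242 174  28  28 615] [255.6 187.4] [ 0.4954 -0.1743  0.082 ]
green [341   0  64  64 373] [355.8  43.2] [ 0.6132 -0.2547  0.074 ]
green [224  63  26  27 524] [236.4  75.7] [ 0.5883 -0.1583  0.074 ]
green [464 287  44  11 254] [491. 293.] [ 0.3866 -0.4068  0.074 ]
green [462 330  37  35 474] [475.5 342.4] [ 0.3289 -0.4019  0.074 ]
```

View pics/w0.png

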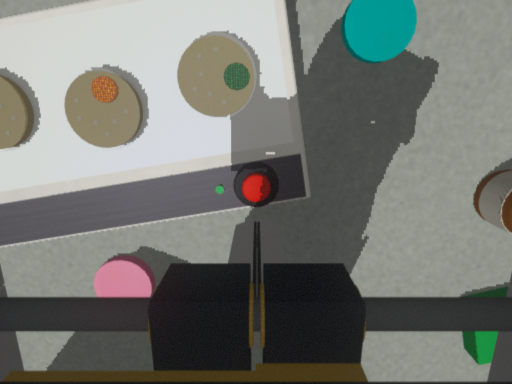

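The wrist view shows the red button at (256,187), the mould dish with its green colony at (236,76) and the orange one at (105,88). Both cameras agree to 4 mm. I'll aim for the button at (0.4935, -0.1745).

{"method": "jog_arm", "body": {"motion": [[0.004,-0.001,0.03,0,0,0,-1],[0,0,0.03,0,0,0,-1],[0,0,0.018,0,0,0,-1],[0,0,0.008,0,0,0,-1],[0,0,0.003,0,0,0,-1]]}}

```text
time_s: 2.15
ee_pos: [0.4942, -0.1769, 0.0869]
eef_rot: [3.141, -0.0, -0.001]
force: [-0.0, 0.3, 0.5]
grip_width: 0.0004
grip_force: 0.0
```

{"method": "jog_arm", "body": {"motion": [[0,0,0.004,0,0,0,-1],[0,0,0.003,0,0,0,-1],[0,0,0.001,0,0,0,-1],[0,0,0,0,0,0,-1]]}}

```text
time_s: 2.55
ee_pos: [0.4947, -0.1766, 0.0791]
eef_rot: [3.141, -0.001, -0.0]
force: [0.8, -2.6, 3.7]
grip_width: 0.0004
grip_force: 1.6
```

{"method": "jog_arm", "body": {"motion": [[0,0,0.002,0,0,0,-1],[0,0,0.001,0,0,0,-1],[0,0,0,0,0,0,-1]]}}

```text
time_s: 2.85
ee_pos: [0.4947, -0.1766, 0.0762]
eef_rot: [3.141, -0.001, -0.0]
force: [-0.7, -2.9, 8.9]
grip_width: 0.0011
grip_force: 4.5
```

{"method": "jog_arm", "body": {"motion": [[0,0,0.001,0,0,0,-1],[0,0,0,0,0,0,-1]]}}

```text
time_s: 3.05
ee_pos: [0.4948, -0.1766, 0.076]
eef_rot: [3.141, -0.002, -0.0]
force: [-4.8, -1.1, 18.7]
grip_width: 0.0008
grip_force: 9.4
```

{"method": "jog_arm", "body": {"motion": [[0,0,-0.02,0,0,0,-1],[0,0,-0.04,0,0,0,-1],[0,0,-0.03,0,0,0,-1],[0,0,0,0,0,0,-1]]}}

```text
time_s: 3.45
ee_pos: [0.4955, -0.1765, 0.168]
eef_rot: [3.14, -0.005, -0.0]
force: [1.2, 0.0, -0.6]
grip_width: 0.0003
grip_force: 0.0
```

Run:
```python
from h import *
o=ctrl.get_obs(); m=ctrl.camera_model("wrist"); a=save("wrist","pics/w1.png"); print(o["ee_pos"])
h=cv2.cvtColor(a,cv2.COLOR_RGB2HSV)
for n,lo,hi,z in [("red",(0,170,80),(8,255,255),.082),("green",(35,60,10),(90,255,140),.074)]:
    k=cv2.inRange(h,lo,hi); N,_,s,c=cv2.connectedComponentsWithStats(k)
    for i in range(1,N):
        if s[i,4]>150: print(n,s[i],c[i].round(1),ray("wrist",c[i],z,m).round(4))
```

```text
[ 0.49549796 -0.17651156  0.16802806]
red [240 183  29  29 621] [254.3 196.5] [ 0.4955 -0.1743  0.082 ]
green [339   3  66  69 374] [354.9  49.9] [ 0.615  -0.2549  0.074 ]
green [222  72  25  27 506] [234.3  84.7] [ 0.5884 -0.1579  0.074 ]
green [462 330  37  44 618] [475.2 346.8] [ 0.3347 -0.3992  0.074 ]
```

View pics/w1.png

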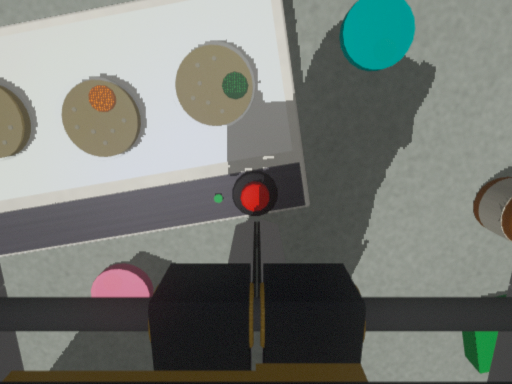

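The button bottomed out: 18.7 N with the tip stuck at z 0.076. It is now free again, and its lamp at (218,198) is bright green. The mould colony is at (234,85), about (0.587, -0.158). I'll go there at height, then lower to TCP z of about 0.098.

{"method": "jog_arm", "body": {"motion": [[0.03,-0.006,0,0,0,0,-1],[0.03,-0.006,0,0,0,0,-1],[0.032,-0.006,0,0,0,0,-1],[0,0,0.02,0,0,0,-1],[0,0,0.02,0,0,0,-1]]}}

```text
time_s: 4.0
ee_pos: [0.5861, -0.1575, 0.1218]
eef_rot: [-3.141, 0.002, 0.001]
force: [0.0, -0.1, 0.4]
grip_width: 0.0001
grip_force: 0.0
```

{"method": "jog_arm", "body": {"motion": [[0,0,0.015,0,0,0,-1],[0,0,0.012,0,0,0,-1],[0,0,0,0,0,0,-1]]}}

```text
time_s: 4.3
ee_pos: [0.5853, -0.158, 0.0954]
eef_rot: [-3.14, 0.003, -0.0]
force: [-0.7, -0.7, 0.2]
grip_width: 0.0006
grip_force: 0.0
```

Run:
```python
from h import *
o=ctrl.get_obs(); a=save("scene","pics/s1.png"); print(o["ee_pos"],o["time_s"])
b=save("wrist","pics/w2.png")
cv2.imwrite("pics/c2.png",np.hstack([cv2.resize(a[130:260,190:330],(400,372))[:,:,::-1],cv2.resize(b,(400,372))[:,:,::-1]]))
```

```text
[ 0.58532911 -0.15803265  0.09541058] 4.3
```

View pics/c2.png

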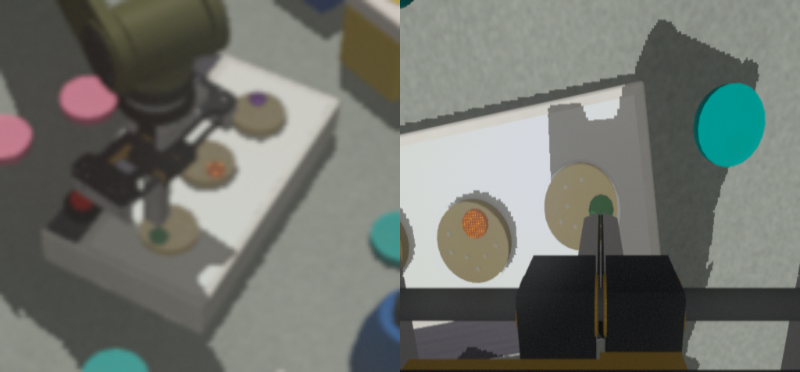

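The left half (scene) shows the fingertips just above the green spot at (158,236). The right half (wrist) shows the tips in line with the green colony at (600,206), clear of the lid. Now hold still.

{"method": "jog_arm", "body": {"motion": [[0,0,0,0,0,0,-1],[0,0,0,0,0,0,-1],[0,0,0,0,0,0,-1],[0,0,0,0,0,0,-1],[0,0,0,0,0,0,-1]]}}

```text
time_s: 4.9
ee_pos: [0.5863, -0.1583, 0.0976]
eef_rot: [3.142, -0.0, -0.0]
force: [0.6, -0.2, -0.3]
grip_width: 0.0006
grip_force: 0.0
```

{"method": "jog_arm", "body": {"motion": [[0,0,0,0,0,0,-1],[0,0,0,0,0,0,-1],[0,0,0,0,0,0,-1],[0,0,0,0,0,0,-1],[0,0,0,0,0,0,-1]]}}

```text
time_s: 5.4
ee_pos: [0.5862, -0.1583, 0.0974]
eef_rot: [3.142, 0.0, -0.0]
force: [-0.2, 0.2, -0.6]
grip_width: 0.0004
grip_force: 0.0
```

{"method": "jog_arm", "body": {"motion": [[0,0,0,0,0,0,-1],[0,0,0,0,0,0,-1],[0,0,0,0,0,0,-1],[0,0,0,0,0,0,-1],[0,0,0,0,0,0,-1]]}}

```text
time_s: 5.9
ee_pos: [0.5863, -0.1583, 0.0975]
eef_rot: [-3.142, -0.0, -0.0]
force: [-0.2, -0.5, 0.5]
grip_width: 0.0004
grip_force: 0.0
```

{"method": "jog_arm", "body": {"motion": [[0,0,0,0,0,0,-1],[0,0,0,0,0,0,-1],[0,0,0,0,0,0,-1],[0,0,0,0,0,0,-1],[0,0,0,0,0,0,-1]]}}

```text
time_s: 6.4
ee_pos: [0.5863, -0.1583, 0.0974]
eef_rot: [-3.142, 0.0, -0.0]
force: [0.2, -0.1, -0.2]
grip_width: 0.0003
grip_force: 0.0
```

{"method": "jog_arm", "body": {"motion": [[0,0,0,0,0,0,-1],[0,0,0,0,0,0,-1],[0,0,0,0,0,0,-1],[0,0,0,0,0,0,-1],[0,0,0,0,0,0,-1]]}}

```text
time_s: 6.9
ee_pos: [0.5863, -0.1583, 0.0975]
eef_rot: [-3.142, -0.0, -0.0]
force: [0.1, -0.4, -0.7]
grip_width: 0.0004
grip_force: 0.0
```

{"method": "jog_arm", "body": {"motion": [[0,0,0,0,0,0,-1],[0,0,0,0,0,0,-1],[0,0,-0.04,0,0,0,-1],[0,0,-0.045,0,0,0,-1],[0,0,-0.045,0,0,0,-1]]}}

```text
time_s: 7.4
ee_pos: [0.5859, -0.1582, 0.229]
eef_rot: [-3.141, 0.001, -0.0]
force: [-0.2, -0.2, -0.7]
grip_width: 0.0004
grip_force: 0.0
```

{"method": "jog_arm", "body": {"motion": [[0.001,-0.04,0,0,0,0,-1],[0.002,-0.04,0,0,0,0,-1],[0.002,-0.04,0,0,0,0,-1],[0.002,-0.04,0,0,0,0,-1],[0.002,-0.04,0,0,0,0,-1]]}}

```text
time_s: 7.9
ee_pos: [0.5951, 0.0433, 0.2276]
eef_rot: [-3.142, -0.0, -0.0]
force: [0.1, -0.1, 0.5]
grip_width: 0.0008
grip_force: 0.0
```

{"method": "jog_arm", "body": {"motion": [[0.002,-0.04,0,0,0,0,-1],[0.002,-0.04,0,0,0,0,-1],[0.002,-0.04,0,0,0,0,-1],[0.002,-0.04,0,0,0,0,-1],[0,0,0,0,0,0,-1]]}}

```text
time_s: 8.4
ee_pos: [0.6027, 0.206, 0.227]
eef_rot: [-3.141, 0.0, 0.004]
force: [-0.9, -0.2, -0.6]
grip_width: 0.0002
grip_force: 0.0
```

Run:
```python
from h import *
o=ctrl.get_obs(); m=ctrl.camera_model("wrist"); a=save("wrist","pics/w3.png"); print(o["ee_pos"],o["qpos"])
h=cv2.cvtColor(a,cv2.COLOR_RGB2HSV)
k=cv2.inRange(h,(18,120,90),(34,255,255)); N,_,s,c=cv2.connectedComponentsWithStats(k)
for i in range(1,N):
    if s[i,4]>300: print(s[i],c[i].round(1),ray("wrist",c[i],.131,m).round(4))
```

```text
[0.60273126 0.20595955 0.22700176] [2.71495299e-01 4.84627781e-01 1.21696661e+00 6.69478451e-04
 1.44030332e+00 1.83815577e+00]
[155 120  84  21 441] [198.4 128.6] [0.6594 0.2564 0.131 ]
[ 137  154   71   68 3765] [171.5 187.5] [0.6075 0.2826 0.131 ]
```

View pics/w3.png

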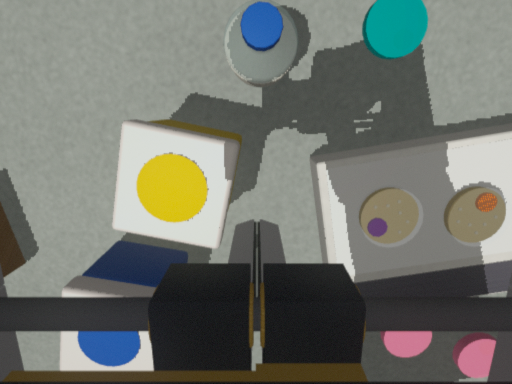

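The wrist view shows the yellow bin's round flap at (172,187), about (0.605, 0.282), matching the top camera. The blue flap at (110,338) and the bottle at (262,40) are well clear.

{"method": "jog_arm", "body": {"motion": [[0.001,-0.03,0,0,0,0,-1],[0.001,-0.03,0,0,0,0,-1],[0,-0.02,0,0,0,0,-1],[0,0,0.02,0,0,0,-1],[0,0,0,0,0,0,-1]]}}

```text
time_s: 8.95
ee_pos: [0.6047, 0.2808, 0.2049]
eef_rot: [3.14, 0.004, -0.0]
force: [-0.3, 0.3, 0.2]
grip_width: 0.0003
grip_force: 0.0
```

{"method": "jog_arm", "body": {"motion": [[0,0,0.02,0,0,0,-1],[0,0,0.018,0,0,0,-1],[0,0,0.012,0,0,0,-1],[0,0,0,0,0,0,-1],[0,0,0,0,0,0,-1]]}}

```text
time_s: 9.45
ee_pos: [0.6057, 0.2814, 0.1584]
eef_rot: [-3.141, -0.001, -0.001]
force: [-1.4, -0.1, -0.9]
grip_width: 0.0009
grip_force: 0.0
```

{"method": "jog_arm", "body": {"motion": [[0,0,0,0,0,0,-1],[0,0,0,0,0,0,-1],[0,0,0,0,0,0,-1],[0,0,0,0,0,0,-1],[0,0,0,0,0,0,-1]]}}

```text
time_s: 9.95
ee_pos: [0.6053, 0.2818, 0.1576]
eef_rot: [-3.142, -0.0, -0.0]
force: [0.3, 0.2, -0.6]
grip_width: 0.0002
grip_force: 0.0
```

{"method": "jog_arm", "body": {"motion": [[0,0,0,0,0,0,-1],[0,0,0,0,0,0,-1],[0,0,0,0,0,0,-1],[0,0,0,0,0,0,-1],[0,0,0,0,0,0,-1]]}}

```text
time_s: 10.45
ee_pos: [0.6054, 0.2817, 0.1575]
eef_rot: [-3.142, -0.0, -0.0]
force: [0.1, -0.7, -0.8]
grip_width: 0.0003
grip_force: 0.0
```

{"method": "jog_arm", "body": {"motion": [[0,0,0,0,0,0,-1],[0,0,0,0,0,0,-1],[0,0,0,0,0,0,-1],[0,0,0,0,0,0,-1],[0,0,0,0,0,0,-1]]}}

```text
time_s: 10.95
ee_pos: [0.6054, 0.2817, 0.1575]
eef_rot: [-3.142, -0.0, -0.0]
force: [0.1, 0.2, -0.9]
grip_width: 0.0004
grip_force: 0.0
```

{"method": "jog_arm", "body": {"motion": [[0,0,0,0,0,0,-1],[0,0,0,0,0,0,-1],[0,0,0,0,0,0,-1],[0,0,0,0,0,0,-1],[0,0,0,0,0,0,-1]]}}

```text
time_s: 11.45
ee_pos: [0.6053, 0.2817, 0.1575]
eef_rot: [-3.142, -0.0, -0.0]
force: [-0.3, 0.3, -0.7]
grip_width: 0.0006
grip_force: 0.0
```

Run:
```python
from h import *
a=save("scene","pics/s2.png"); b=save("wrist","pics/w4.png")
cv2.imwrite("pics/c4.png",np.hstack([cv2.resize(a[60:260,190:400],(400,380))[:,:,::-1],cv2.resize(b,(400,380))[:,:,::-1]]))
```

```text
(no output)
```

View pics/c4.png

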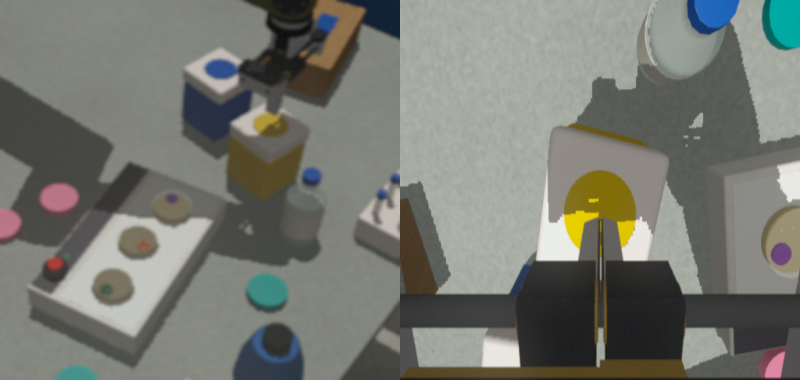

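The fingertips are over the middle of the yellow flap (scene (270,122), wrist (600,212)). The dishes and bottle have not moved. I'll hold a little longer, lift clear, settle and hand in.

{"method": "jog_arm", "body": {"motion": [[0,0,0,0,0,0,-1],[0,0,0,0,0,0,-1],[0,0,0,0,0,0,-1],[0,0,0,0,0,0,-1],[0,0,0,0,0,0,-1]]}}

```text
time_s: 12.05
ee_pos: [0.6053, 0.2817, 0.1574]
eef_rot: [3.142, 0.0, -0.0]
force: [0.2, 0.0, 0.7]
grip_width: 0.0002
grip_force: 0.0
```

{"method": "jog_arm", "body": {"motion": [[0,0,-0.03,0,0,0,-1],[0,0,-0.03,0,0,0,-1],[0,0,-0.02,0,0,0,-1],[0,0,0,0,0,0,-1],[0,0,0,0,0,0,-1]]}}

```text
time_s: 12.55
ee_pos: [0.6052, 0.2817, 0.2367]
eef_rot: [3.141, 0.0, -0.0]
force: [-0.9, 0.6, -0.0]
grip_width: 0.0004
grip_force: 0.0
```

```bash
python3 -c "
from station import ctrl
print(ctrl.hand_in())"
```

```text
the job is handed in; nothing more can be done
None
```

I pressed the button fully down, pointed at the mould spot and then the yellow bin's flap for over two seconds each with no sign of touching anything else, and handed the job in after about 12.6 s; the hand-in returned no verdict.

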